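# File the clock plates, cover the drawer and shut it

## Robot

A 7-joint arm with a two-finger parallel gripper is mounted at the origin on a cart in front of the work surface, level with it; the furniture and walls round the work are solid. World frame = base frame: x ahead of the robot, y to its left, z up, the work surface at z = 0. Lengths are in m, angles in rad, forces in N, time in s.
With the tool pointing down it reaches from about 0.425 to 0.875 m from the base axis. Payload 8.4 kg.
Tool frame: the origin (TCP) lies on the centre line of the jaws, within the pads' length; the fingertips stand 17 mm ahead of it and the grasp point (between the pads) lies 2 mm behind it; z points along the fingers, y is the line along which they close (so a half turn about z gives the same grasp; the last joint's range is limited). The gripper opens to 85 mm and grips with 20 to 120 N. Pads are 22 mm wide; open, the fingers measure 114 mm over their backs; the gripper's body (76 mm by 85 mm) begins 54 mm behind the grasp point. The pads swing forward as they close: fully open they stand 13 mm farther back than shut.
Start: joints at [-1.366, 0.333, 0.04, 1.465, -0.013, 1.343, -0.059], TCP at [0.194, 0.62, 0.248] pointing down, gripper open.
Joint ranges: [-2.58, 2.58], [-0.38, 2.09], [-1.3, 1.39], [0.25, 2.4], [-1.5, 4.64], [0.08, 2.09], [-2.65, 2.65]. Speed limits (rad/s): [2.22, 2.22, 2.79, 2.79, 3.14, 3.14, 3.14].

## Interface

Orientations are given as a unit quaternion [x, y, z, w].
In Python, from rig import bot gives the robot as it stands.
- The arm moves only by the tool servo_tool, never from a script. Its argument "motion" is text: rows parted by semicolons, each of 7 numbers parted by spaces: the turn, a rotation vector about the tool's x, y, z in degrees, then the shift along the tool's x, y, z in m, then the opening, from 0 (shut) to 1 (fully open). In form: wx wy wz dx dy dz fingers; .... A call has 1 to 12 rows; each row is the pose to reach, as a shift and turn from the pose commanded when the call began, along the tool's axes at that moment; what a row does not reach only later rows make up. A row lasts 1/8 s, in which the tool goes at most 62.5 mm and 10.7 degrees, less where a joint would pass 70% of its speed; a pose out of reach is approached as far as the arm can. A call with a gripper value outside its range is refused whole. The fingers move at their own pace and stop on an object; "force" is the grip in N (left out, the last holds). Time passes only in rows, so rows that repeat a pose let the fingers close. It gives the time, the measured TCP pose, the force, the opening and the grip force at its end, in the units of the state.
- bot.read_state(): the state, without advancing time (a new reading comes with each control period).
- bot.capture(name): name is "scene" or "top" or "wrist"; returns a dict with "color" (400x640x3 uint8, red, green, blue), "mtx" (3x3 intrinsics, pixels), "extrinsics" (4x4, takes a point from world to camera coordinates). Camera axes: x right, y up, looking along -z (the intrinsics and any distortion apply to the point x, -y, -z); pixel columns grow to the right and rows downward; lengths in m; the calibration is good to about 2 mm. The wrist camera is an equidistant fisheye: a pixel r from the principal point sees the ray r / f radians off the axis. A picture is of the moment at which its call begins. There is no depth.
- bot.close_job(): hands the job in; it is judged then, once.
Trained networks look in a picture, given as the dict that the camera call returned (one of the last four; its "shot" number tells which), for a name from the list of things; names that differ only in an ending like _2 or _b are one class to them, and where a whole thing is asked for, a point or a joint stands for the part that bears it (a point fixed in the world has none). Each returns a list of dicts, best first, with "p" (0 to 1); they miss things now and then, are a little off and sometimes report something else, mostly with a low value. They report only what shows in the picture. A call takes as long as a camera call.
- bot.search_frame(picture, query): "uv" ([column, row] in pixels, amid what is visible of it).
The state is a dict: "time": time; "q": joint angles; "joint_velocities": joint speeds; "joint_torque": joint torques, N m; "eef_pos": TCP position; "tcp_rot": TCP orientation; "force": force on the tool from outside, world axes, zero at the start; "ft_torque": the same for the moment, N m; "width": finger opening in m; "grasp_force": force on a finger pad.
Only numpy, scipy, OpenCV 4.12 (cv2) and the standard library are available. Lean on these libraries where they do the work, as an engineer would, in place of code of your own. Each camera call takes 0.05 s, during which the arm holds its last target. There are 200 camera calls.

## Task

Draw every brass clock plate up out of the slotted rack and stand each one on edge, fully down, in a slot of its own in the open drawer. Then set the loose dark steel cover on the drawer's rim so that it sits level and located all round, and push the drawer fully home until its catch takes it. Do not knock over the small oil bottle.

Things in the scene. Friction and masses are not known exactly. Their poses are not given: they have to be found in the camera images.
- plate1_c (a point): Brass clock plate (may be absent), 62 mm long (its x) by 6 mm thick (its y) by 62 mm tall (its z), 0.18 kg, pierced with dark holes; the point is its centre. It starts on edge in one of the rack's slots, bottom edge 6 mm above the bench, its upper 36 mm standing clear of the rack.
- plate2_c (a point): Brass clock plate (may be absent), 62 mm long (its x) by 6 mm thick (its y) by 62 mm tall (its z), 0.18 kg, pierced with dark holes; the point is its centre. It starts on edge in one of the rack's slots, bottom edge 6 mm above the bench, its upper 36 mm standing clear of the rack.
- plate3_c (a point): Brass clock plate (may be absent), 62 mm long (its x) by 6 mm thick (its y) by 62 mm tall (its z), 0.18 kg, pierced with dark holes; the point is its centre. It starts on edge in one of the rack's slots, bottom edge 6 mm above the bench, its upper 36 mm standing clear of the rack.
- plate4_c (a point): Brass clock plate (may be absent), 62 mm long (its x) by 6 mm thick (its y) by 62 mm tall (its z), 0.18 kg, pierced with dark holes; the point is its centre. It starts on edge in one of the rack's slots, bottom edge 6 mm above the bench, its upper 36 mm standing clear of the rack.
- rack: Fixed dark wooden slotted rack, 78 (x) by 152 (y) by 32 mm tall; origin at the centre of its underside. Four blind slots along its x at y = -54, -18, +18, +54 mm; each is 9.5 mm wide, 65.5 mm long and 26 mm deep with a 3 mm lead-in.
- drawer_rim (a point): Centre of the level rim of the drawer of a low wooden drawer unit, 78 mm above the bench; moves with the drawer. x points into the unit (the way it is pushed shut), y across, z up. The mouth is 74 (x) by 166 (y) mm; the rim reaches from x = -45 to +41 and y = -87 to +87 mm. Just in front (x = -53 to -45 mm) the front panel rises 26 mm above the rim.
- drawer_insert (a point): Centre of the top of the light wooden insert in the drawer's bottom, 42 mm below the rim; axes as drawer_rim. Its four slots run along x at y = -54, -18, +18, +54 mm from here, each 9.5 mm wide, 65.5 mm long and 26 mm deep with a 3 mm lead-in. A seated plate's centre is 5 mm above this point's height and its top 6 mm below the rim.
- drawer_front (a point): Point on the outer (robot-side) face of the drawer's front panel, on its middle line, 80 mm above the bench; axes as drawer_rim. The panel is 194 mm wide and reaches from 5 to 104 mm above the bench; a brass pull 18 mm across stands 18 mm out of it on the middle line, 30 mm above the bench. Push here towards +x.
- unit: Fixed wooden carcase of the drawer unit, 198 mm wide (y), 100 mm deep (x = -44 to +56 mm), 112 mm tall; origin on the bench, right below drawer_rim when the drawer is home; axes as drawer_rim. The drawer's front panel shuts against its front edges.
- drawer (a joint): Opening of the drawer in m: 0 is fully home, at most 0.125; starts 0.108 to 0.12. About 1.5 N of friction; a sprung ball catch resists with about 5 N more between 12 and 6 mm; from within 3 mm it draws the drawer in to 0.
- cover_knob (a point): Loose dark steel dust cover, a plate 82 (x) by 174 (y) by 4 mm with a black knob 24 mm across and 18 mm tall in the middle of its top and a locating block 68 by 160 by 4 mm under it that enters the drawer's mouth with 3 mm to spare each side; 0.18 to 0.29 kg. The point is the middle of the knob's height, on its axis, 13 mm above the plate's underside (the face that rests on the rim), 17 mm above the bench where the cover lies at the start. x across, y along, z up.
- oil_bottle_c (a point): Small amber oil bottle with a white cap, 29 mm across and 55 mm tall, standing on the bench beyond the cover; the point is its centre. A bystander: leave it standing.

How it is judged:
On the way, in this order (a step that is already met when the one before it is completed fails the run):
1. every plate stands on edge, fully down, in a slot of the drawer (z of plate1_c in the frame of drawer_rim between -0.042 and -0.033 m and x of plate1_c in the frame of drawer_rim between -0.012 and 0.012 m and y of plate1_c in the frame of drawer_rim between -0.075 and 0.075 m and angle between each of plate1_c, plate2_c, plate3_c, plate4_c's own z axis and vertical below 0.3 rad and z of plate2_c in the frame of drawer_rim between -0.042 and -0.033 m and x of plate2_c in the frame of drawer_rim between -0.012 and 0.012 m and y of plate2_c in the frame of drawer_rim between -0.075 and 0.075 m and z of plate3_c in the frame of drawer_rim between -0.042 and -0.033 m and x of plate3_c in the frame of drawer_rim between -0.012 and 0.012 m and y of plate3_c in the frame of drawer_rim between -0.075 and 0.075 m and z of plate4_c in the frame of drawer_rim between -0.042 and -0.033 m and x of plate4_c in the frame of drawer_rim between -0.012 and 0.012 m and y of plate4_c in the frame of drawer_rim between -0.075 and 0.075 m), for 0.2 s.
2. the cover sits level and located on the drawer's rim (z of cover_knob in the frame of drawer_rim between 0.0115 and 0.0145 m and horizontal distance between cover_knob and drawer_rim below 0.006 m and angle between the z axis of cover_knob and the z axis of drawer_rim, either way round below 0.02 rad and angle between the x axis of cover_knob and the x axis of drawer_rim, either way round below 0.08 rad), for 0.2 s.
3. the drawer is fully home in its catch (value of joint drawer below 0.003 m), for 0.2 s.
At the end, for the whole second after the job is handed in: The drawer is home (joint under 3 mm); the cover sits on the rim: knob within 6 mm of the rim's centre, seated to 1.5 mm, level within 0.02 rad and turned less than 0.08 rad from it; every plate stands fully down in a drawer slot (centre 33 to 42 mm below the rim, upright within 0.3 rad) (all of step 1 and all of step 2 and value of joint drawer below 0.003 m); the robot touches nothing.
It fails at once if the oil bottle is knocked over (angle between oil_bottle_c's own z axis and vertical above 0.6 rad).
Of plate1, plate2, plate3, plate4 only 2 to 4 are there at a start; the rules pass over those that are not, and their reading is None.
At some moment in a run one of cover may be knocked a few centimetres aside while the robot is not near it.
It also fails if it takes over 210 s, if anything falls off the work surface, if the arm or the gripper's body presses on something with over 40 N, if the wrist force passes 120 N, or if a joint passes its speed limit or range.

## Working session

There is one attempt and no reset: what is moved stays moved. The work goes in short steps, Python scripts to look and compute and a tool call to move; the robot and the scene stay as the last step left them, time stands still between calls to the robot, and variables do not carry over. Pictures are saved under pics/ and viewed, at most 15 in all, crops included, and the job is handed in when it is done.

Besides the shell and the picture viewer there is one more tool, called after "Request:" as name(argument=value, ...) on one line, values as JSON. servo_tool: Moves the arm, as the interface text tells. Its arguments: {"type":"object","properties":{"motion":{"type":"string"},"force":{"type":"number"}},"required":["motion"]}

```bash
mkdir -p pics; ls; cat > h.py <<'E'
import numpy as np, cv2
from rig import bot
from scipy.spatial.transform import Rotation as R
def cap(n,save=None):
    c=bot.capture(n)
    if save: cv2.imwrite(f'pics/{save}.png',c['color'][:,:,::-1])
    return c
def ray(c,uv):
    K=np.array(c['mtx']);E=np.array(c['extrinsics'])
    x=(uv[0]-K[0,2])/K[0,0];y=(uv[1]-K[1,2])/K[1,1]
    if c.get('fish'):
        r=np.hypot(x,y);s=np.sin(r)/r if r>1e-9 else 1
        d=np.array([x*s,-y*s,-np.cos(r)])
    else: d=np.array([x,-y,-1.])
    Rm=E[:3,:3];o=-Rm.T@E[:3,3]
    return o,Rm.T@d
def at(c,uv,z):
    o,d=ray(c,uv);return o+d*(z-o[2])/d[2]
def proj(c,P):
    K=np.array(c['mtx']);E=np.array(c['extrinsics'])
    p=E[:3,:3]@np.asarray(P)+E[:3,3];x,y,z=p[0],-p[1],-p[2]
    if c.get('fish'):
        h=np.hypot(x,y);t=np.arctan2(h,z);return np.array([K[0,0]*t*x/h+K[0,2],K[1,1]*t*y/h+K[1,2]])
    return np.array([K[0,0]*x/z+K[0,2],K[1,1]*y/z+K[1,2]])
E
python3 - <<'E'
from h import *
s=bot.read_state();print(s['eef_pos'],s['tcp_rot'],s['width'])
for n in('scene','top'):
    c=cap(n,n+'0');print(n,c.keys(),np.round(-np.array(c['extrinsics'])[:3,:3].T@np.array(c['extrinsics'])[:3,3],3))
    for q,z in(('plate1_c',.037),('rack',.032),('drawer_rim',.078),('drawer_insert',.036),('drawer_front',.08),('unit',.112),('cover_knob',.017),('oil_bottle_c',.027)):
        for d in bot.search_frame(c,q)[:5]: print(q,round(d['p'],2),np.round(d['uv']),np.round(at(c,d['uv'],z),3))
E
```

```text
pics
[0.19436339 0.61982391 0.24743756] [ 1.51340853e-01  9.88481322e-01 -7.86847669e-04 -6.34757303e-05] 0.0856407104908525
scene dict_keys(['color', 'mtx', 'extrinsics', 'shot']) [ 0.146 -0.463  0.783]
rack 0.85 [313. 254.] [ 0.416 -0.027  0.032]
drawer_rim 0.94 [249. 175.] [0.397 0.233 0.078]
drawer_insert 0.67 [248. 172.] [0.416 0.285 0.036]
drawer_front 0.8 [248. 175.] [0.395 0.233 0.08 ]
unit 0.87 [268. 164.] [0.443 0.208 0.112]
cover_knob 0.66 [386. 351.] [ 0.411 -0.284  0.017]
oil_bottle_c 0.67 [250. 174.] [0.421 0.286 0.027]
oil_bottle_c 0.58 [405. 277.] [ 0.546 -0.186  0.027]
oil_bottle_c 0.31 [294. 223.] [0.429 0.075 0.027]
top dict_keys(['color', 'mtx', 'extrinsics', 'shot']) [0.301 0.037 1.058]
rack 0.84 [331. 230.] [0.433 0.011 0.032]
drawer_rim 0.69 [221. 238.] [0.413 0.27  0.078]
drawer_insert 0.67 [219. 239.] [0.415 0.285 0.036]
drawer_front 0.89 [223. 239.] [0.411 0.265 0.08 ]
unit 0.86 [221. 206.] [0.481 0.263 0.112]
cover_knob 0.82 [442. 237.] [ 0.414 -0.266  0.017]
cover_knob 0.71 [220. 237.] [0.422 0.287 0.017]
oil_bottle_c 0.69 [402. 180.] [ 0.559 -0.173  0.027]
oil_bottle_c 0.69 [330. 230.] [0.434 0.013 0.027]
```

View pics/top0.png

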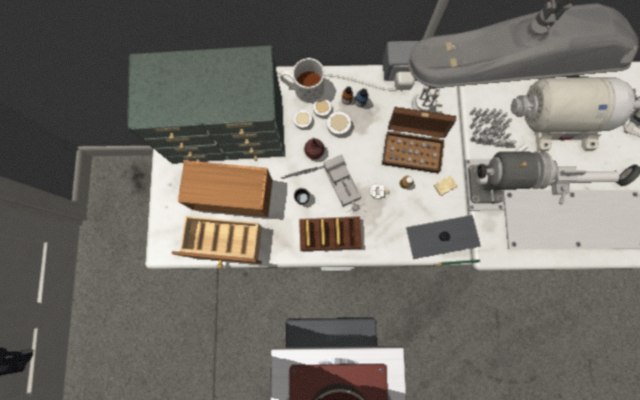

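View pics/scene0.png

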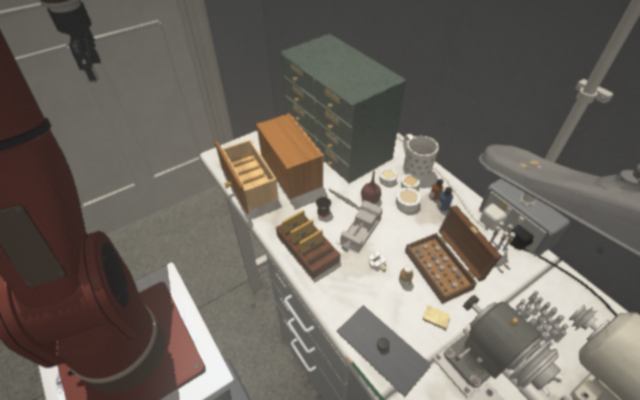

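The top view shows the drawer at (221,238), the rack at (331,232) with about three plates, the cover at (443,236) and the bottle at (406,182). I'll zoom in on the rack and drawer, and on the cover.

```bash
python3 - <<'E'
import cv2,numpy as np
a=cv2.imread('pics/top0.png')
A=cv2.resize(a[205:270,165:365],None,fx=4,fy=4,interpolation=cv2.INTER_CUBIC)
B=cv2.resize(a[205:270,390:490],None,fx=4,fy=4,interpolation=cv2.INTER_CUBIC)
B=cv2.copyMakeBorder(B,0,0,0,400,cv2.BORDER_CONSTANT)
cv2.imwrite('pics/z.png',np.vstack([A,B]))
E
```

```text
(no output)
```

View pics/z.png

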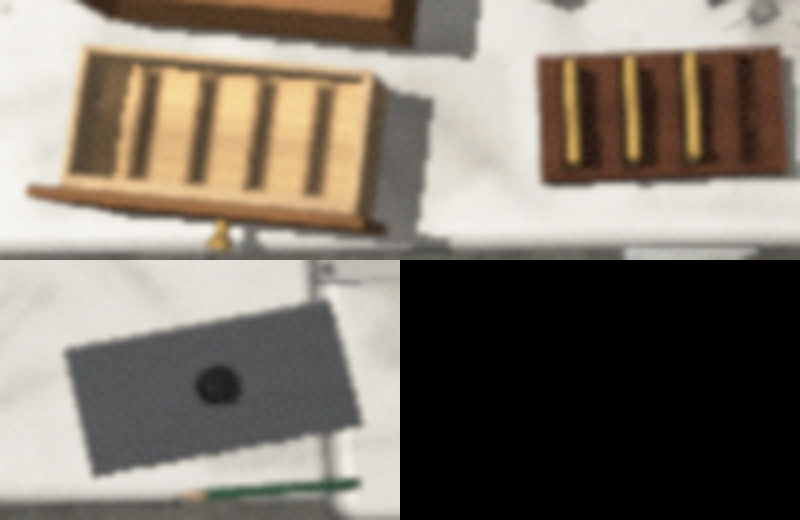

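```bash
cat >> h.py <<'E'
def rect(P,ax):  # centre and yaw of 4 corner points; yaw = direction of world-ish x axis
    P=np.array(P)[:,:2];c=P.mean(0);return c
E
python3 - <<'E'
from h import *
c=cap('top');f=lambda u,v,z,dx=165,dy=205:at(c,(dx+u/4-.4,dy+v/4-.4),z)[:2]
def show(n,p):  # p: TL,TR,BR,BL in image
    p=np.array(p);ce=p.mean(0);l=(p[1]+p[2]-p[0]-p[3])/2;w=(p[0]+p[1]-p[2]-p[3])/2
    print(n,np.round(ce,4),'len',np.linalg.norm(l).round(4),'wid',np.linalg.norm(w).round(4),'yaw from long',np.degrees(np.arctan2(l[0],-l[1])).round(1),'from short',np.degrees(np.arctan2(w[1],w[0])).round(1))
show('rack',[f(540,57,.032),f(778,47,.032),f(787,175,.032),f(545,185,.032)])
show('rim',[f(84,46,.078),f(381,72,.078),f(364,214,.078),f(63,180,.078)])
for a,b in (((152,68),(137,178)),((210,75),(195,184)),((268,82),(250,190)),((326,88),(312,196))): 
    A=f(*a,.036);B=f(*b,.036);print('slot',np.round((A+B)/2,4),np.linalg.norm(A-B).round(3),np.degrees(np.arctan2(*(A-B)[::-1])).round(1))
for a,b in (((570,60),(574,164)),((630,57),(634,162)),((690,54),(694,160))):
    A=f(*a,.068);B=f(*b,.068);print('plate',np.round((A+B)/2,4),np.linalg.norm(A-B).round(3),np.degrees(np.arctan2(*(A-B)[::-1])).round(1))
show('cover',[f(66,90,.008,390),f(330,40,.008,390),f(361,163,.008,390),f(93,215,.008,390)])
print('knob',f(217,124,.026,390))
print('bottle',at(c,(406,182),.03))
E
```

```text
rack [0.425  0.0121] len 0.1474 wid 0.079 yaw from long 1.6 from short 2.0
rim [0.4161 0.271 ] len 0.177 wid 0.0815 yaw from long -6.5 from short -6.1
slot [0.4246 0.329 ] 0.068 -5.5
slot [0.4201 0.2934] 0.067 -5.9
slot [0.4156 0.2587] 0.067 -7.9
slot [0.4115 0.222 ] 0.066 -6.2
plate [0.4237 0.0666] 0.062 1.7
plate [0.4247 0.031 ] 0.063 1.3
plate [ 0.4257 -0.0046] 0.063 0.9
cover [ 0.417  -0.2704] len 0.1713 wid 0.0792 yaw from long 10.0 from short 9.2
knob [ 0.41653046 -0.26786721]
bottle [ 0.55272215 -0.18109408  0.03      ]
```

```bash
cat >> h.py <<'E'
def go(x,y,z,yaw,q=True):
    """tool down, closing line at world angle yaw (deg); prints the row from the present pose"""
    s=bot.read_state();p=np.array(s['eef_pos']);r=R.from_quat(s['tcp_rot'])
    best=None
    for k in(0,180):
        a=np.radians(yaw+k);Y=np.array([np.cos(a),np.sin(a),0]);Z=np.array([0,0,-1.]);X=np.cross(Y,Z)
        t=R.from_matrix(np.c_[X,Y,Z]);w=(r.inv()*t).as_rotvec(degrees=True)
        if best is None or np.linalg.norm(w)<np.linalg.norm(best): best=w
    d=r.inv().apply(np.array([x,y,z])-p)
    print('row',np.round(best,2),np.round(d,4),'dist',np.linalg.norm(d).round(3),'rows',int(max(np.ceil(np.linalg.norm(d)/.0625),np.ceil(np.linalg.norm(best)/10.7))),'q',np.round(s['q'],2))
E
python3 -c "
from h import *
go(.46,.29,.25,90-6)
go(.44,.03,.2,91.5)"
```

```text
row [  0.    -0.   -11.41] [-0.3522 -0.2357 -0.0017] dist 0.424 rows 7 q [-1.37  0.33  0.04  1.47 -0.01  1.34 -0.06]
row [  0.    -0.   -18.91] [-0.4109 -0.4897  0.0483] dist 0.641 rows 11 q [-1.37  0.33  0.04  1.47 -0.01  1.34 -0.06]
```

Request:
servo_tool(motion="0 0 -11.4 -0.352 -0.236 0 1; 0 0 -11.4 -0.352 -0.236 0 1; 0 0 -11.4 -0.352 -0.236 0 1; 0 0 -11.4 -0.352 -0.236 0 1; 0 0 -11.4 -0.352 -0.236 0 1; 0 0 -11.4 -0.352 -0.236 0 1; 0 0 -11.4 -0.352 -0.236 0 1; 0 0 -11.4 -0.352 -0.236 0 0.3; 0 0 -11.4 -0.352 -0.236 0 0.3; 0 0 -11.4 -0.352 -0.236 0 0.3")

```text
time: 2.2
eef_pos: [0.4588, 0.291, 0.2482]
tcp_rot: [0.051, 0.999, 0.0, -0.0]
force: [0.0, 0.0, 0.4]
width: 0.0321
grasp_force: 0.0
```

```bash
python3 - <<'E'
from h import *
s=bot.read_state();print(s['eef_pos'],s['time'],s['width'],s['force'])
c=cap('wrist','w1');np.save('w1.npy',{k:c[k] for k in c if k!='color'},allow_pickle=True);print(c['mtx'],c['extrinsics'])
go(.43,.03,.2,91.5)
E
```

```text
[0.45882186 0.29100458 0.24824279] 2.2 0.03212687938670677 [0.04387973 0.00904129 0.43692007]
[[309.70691629   0.         315.10566108]
 [  0.         309.70691629 195.2377602 ]
 [  0.           0.           1.        ]] [[ 1.03606945e-01  9.94617991e-01  8.08308798e-04 -3.36911909e-01]
 [-9.54406041e-01  9.96468435e-02 -2.81388725e-01  4.46321765e-01]
 [-2.79954834e-01  2.83823714e-02  9.59593524e-01 -2.59286596e-01]
 [ 0.00000000e+00  0.00000000e+00  0.00000000e+00  1.00000000e+00]]
row [ 0.01 -0.02 -7.37] [ 0.002  -0.2626  0.0482] dist 0.267 rows 5 q [-0.89  0.11  0.27  1.74 -0.03  1.29  0.85]
```

View pics/w1.png

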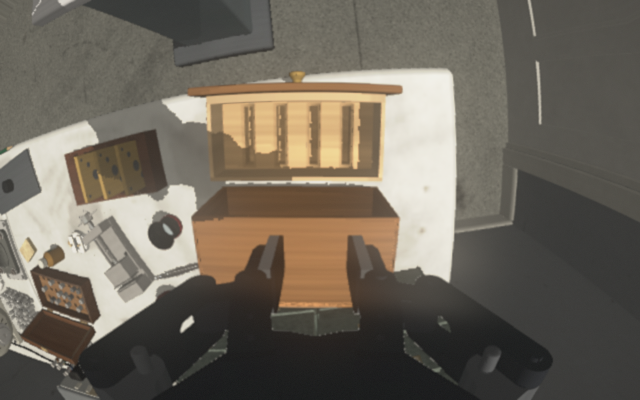

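Wrist view: the drawer's rim spans (208..385, 95..180) with four slots at columns 250, 282, 315 and 347. The rack is at (115,168) with three plates. I'll zoom in to measure.

```bash
python3 - <<'E'
import cv2
a=cv2.imread('pics/w1.png')
cv2.imwrite('pics/w1z.png',cv2.resize(a[80:190,200:400],None,fx=4,fy=4,interpolation=cv2.INTER_CUBIC))
E
```

```text
(no output)
```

View pics/w1z.png

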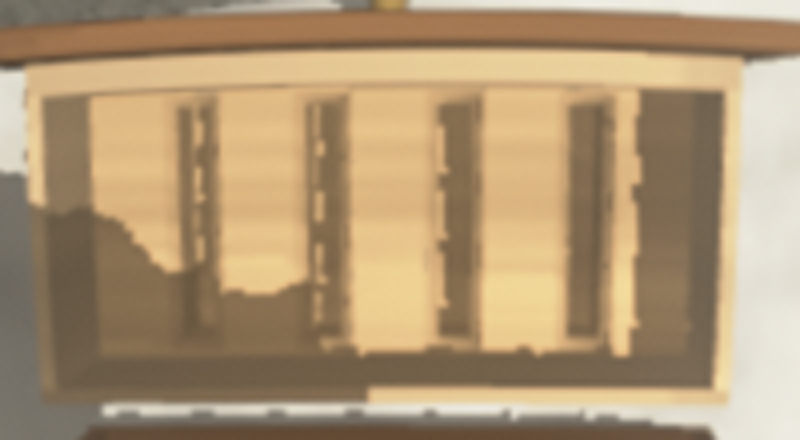

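Request:
servo_tool(motion="0 0 -7.4 0.002 -0.263 0.048 0.3; 0 0 -7.4 0.002 -0.263 0.048 0.3; 0 0 -7.4 0.002 -0.263 0.048 0.3; 0 0 -7.4 0.002 -0.263 0.048 0.3; 0 0 -7.4 0.002 -0.263 0.048 0.3; 0 0 -7.4 0.002 -0.263 0.048 0.3; 0 0 -7.4 0.002 -0.263 0.048 0.3")

```text
time: 3.12
eef_pos: [0.4306, 0.0303, 0.2007]
tcp_rot: [-0.013, 1.0, 0.0, 0.0]
force: [0.0, 0.0, 0.4]
width: 0.0256
grasp_force: 0.0
```

The crop shows slots centred at columns 197, 327, 458 and 589 (rows 100–340), with the mouth corners at (42,97), (727,90), (713,388) and (50,388).

```bash
python3 - <<'E'
from h import *
c=np.load('w1.npy',allow_pickle=True).item();c['fish']=1
f=lambda u,v,z:at(c,(200+u/4-.4,80+v/4-.4),z)[:2]
def show(n,p):
    p=np.array(p);ce=p.mean(0);l=(p[0]+p[3]-p[1]-p[2])/2;w=(p[3]+p[2]-p[1]-p[0])/2
    print(n,np.round(ce,4),np.linalg.norm(l).round(4),np.linalg.norm(w).round(4),np.degrees(np.arctan2(l[0],-l[1])).round(1),np.degrees(np.arctan2(w[1],w[0])).round(1))
show('mouth',[f(42,97,.078),f(727,90,.078),f(713,388,.078),f(50,388,.078)])
S=[]
for a,b in (((195,100),(199,340)),((325,100),(330,340)),((457,100),(459,340)),((590,100),(588,340))):
    A=f(*a,.036);B=f(*b,.036);S.append((A+B)/2);print('slot',np.round((A+B)/2,4),np.linalg.norm(A-B).round(3),np.degrees(np.arctan2(*(B-A)[::-1])).round(1))
print(np.mean(S,0),np.degrees(np.arctan2(*(S[3]-S[0])))*-1+0)
print(bot.read_state()['eef_pos'])
c=cap('wrist','w2');np.save('w2.npy',{k:c[k] for k in c if k!='color'},allow_pickle=True)
a=cv2.imread('pics/w2.png');cv2.imwrite('pics/w2z.png',cv2.resize(a[60:210,200:400],None,fx=4,fy=4,interpolation=cv2.INTER_CUBIC))
E
```

```text
mouth [0.4167 0.2747] 0.1669 0.0736 -6.1 -7.1
slot [0.4102 0.222 ] 0.067 -6.9
slot [0.4147 0.2584] 0.067 -5.7
slot [0.4187 0.294 ] 0.066 -5.5
slot [0.4222 0.3298] 0.067 -5.5
[0.41644736 0.27603294] -6.373254585912504
[0.43057886 0.03032386 0.20065287]
```

View pics/w2z.png

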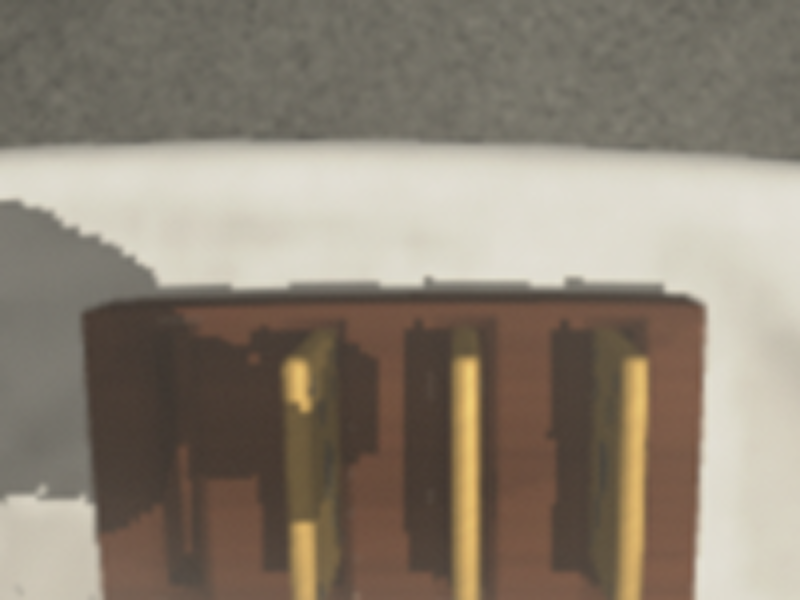

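Three plates show their top edges at crop columns about 297, 466 and 637, with the robot-side ends at row 354; the fourth slot (far left) is empty.

```bash
python3 - <<'E'
from h import *
c=np.load('w2.npy',allow_pickle=True).item();c['fish']=1
a=cv2.cvtColor(cv2.imread('pics/w2.png'),cv2.COLOR_BGR2HSV)
m=((a[...,0]>15)&(a[...,0]<32)&(a[...,1]>90)&(a[...,2]>140)).astype(np.uint8);m[:60]=0;m[260:]=0
n,l,s,ce=cv2.connectedComponentsWithStats(m)
for i in range(1,n):
    if s[i,4]>15: print(s[i],ce[i].round(1))
f=lambda u,v,z:at(c,(200+u/4-.4,60+v/4-.4),z)[:2].round(4)
for u in(297,466,637): print(f(u,354,.068))
E
```

```text
[537 118   8  10  47] [540.3 121.6]
[ 478  126  127  103 5159] [529.2 174.5]
[314 149   6  68 401] [316.5 182.3]
[354 149   8  68 402] [357.8 182.4]
[271 150   7  13  72] [274.3 155.6]
[273 190   6  27 152] [275.6 202.6]
[ 0.3951 -0.0058]
[0.3945 0.0299]
[0.3933 0.0661]
```

```bash
python3 -c "
from h import *
go(.4255,.066,.10,91.5);go(.4255,.066,.055,91.5)"
```

```text
row [-0.01  0.02  0.06] [0.0041 0.0359 0.1006] dist 0.107 rows 2 q [-0.67 -0.12  0.46  2.05  0.06  1.2   1.37]
row [-0.01  0.02  0.06] [0.0041 0.0359 0.1456] dist 0.15 rows 3 q [-0.67 -0.12  0.46  2.05  0.06  1.2   1.37]
```

Request:
servo_tool(motion="0 0 0 0.004 0.036 0.08 0.3; 0 0 0 0.004 0.036 0.1 0.3; 0 0 0 0.004 0.036 0.1 0.3; 0 0 0 0.004 0.036 0.145 0.3; 0 0 0 0.004 0.036 0.145 0.3; 0 0 0 0.004 0.036 0.145 0.3; 0 0 0 0.004 0.036 0.145 0; 0 0 0 0.004 0.036 0.145 0; 0 0 0 0.004 0.036 0.145 0; 0 0 0 0.004 0.036 0.145 0", force=40)

```text
time: 4.42
eef_pos: [0.4266, 0.0651, 0.0571]
tcp_rot: [-0.012, 1.0, 0.001, 0.001]
force: [-2.5, 1.5, 9.2]
width: 0.0054
grasp_force: 41.9
```

Request:
servo_tool(motion="0 0 0 0 0 -0.04 0; 0 0 0 0 0 -0.08 0; 0 0 0 0 0 -0.105 0; 0 0 0 0 0 -0.105 0; 0 0 0 0 0 -0.105 0")

```text
time: 5.05
eef_pos: [0.4248, 0.0641, 0.1597]
tcp_rot: [-0.012, 1.0, -0.0, -0.0]
force: [-0.5, -0.3, -2.7]
width: 0.005
grasp_force: 40.4
```

```bash
cat >> h.py <<'E'
Y0=np.radians(-6.2);DC=np.array([.4165,.2755])
def slot(y,dx=0):  # world xy of drawer-frame point (dx,y)
    return DC+np.array([np.cos(Y0)*dx-np.sin(Y0)*y,np.sin(Y0)*dx+np.cos(Y0)*y])
E
python3 - <<'E'
from h import *
s=bot.read_state();print(s['eef_pos'],s['width'],s['force'])
c=cap('wrist','w3')
p=slot(.054);print(p);go(*p,.16,83.8)
E
```

```text
[0.42483061 0.064116   0.15969783] 0.005047754921030351 [-0.45802816 -0.27163078 -2.67286215]
[0.42233197 0.32918415]
row [-0.04 -0.08  7.59] [-0.0041  0.2651 -0.0008] dist 0.265 rows 5 q [-0.71 -0.07  0.45  2.1   0.04  1.1   1.31]
```

View pics/w3.png

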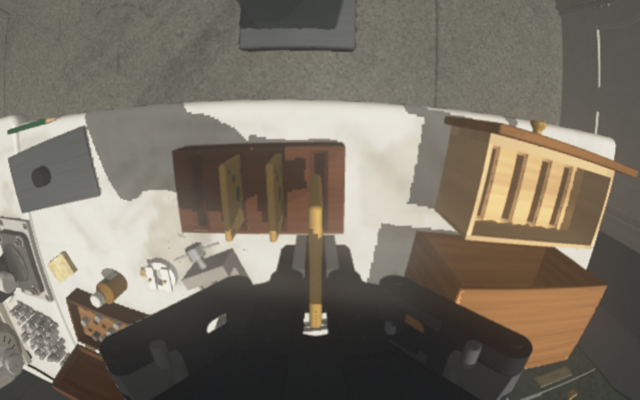

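The first plate is held, edge-on at column 316 between the fingers, with two left in the rack. I'll carry it to the far slot (y=+54).

Request:
servo_tool(motion="0 0 7.6 -0.004 0.265 0 0; 0 0 7.6 -0.004 0.265 0 0; 0 0 7.6 -0.004 0.265 0 0; 0 0 7.6 -0.004 0.265 0 0; 0 0 7.6 -0.004 0.265 0 0; 0 0 7.6 -0.004 0.265 0 0; 0 0 7.6 -0.004 0.265 0 0; 0 0 7.6 -0.004 0.265 0 0")

```text
time: 6.1
eef_pos: [0.4234, 0.3276, 0.1603]
tcp_rot: [0.055, 0.998, -0.0, -0.0]
force: [0.5, 0.1, -2.7]
width: 0.0054
grasp_force: 40.3
```

```bash
python3 - <<'E'
from h import *
s=bot.read_state();print(s['eef_pos'],s['width'],s['force'])
p=slot(.054);print(p);go(*p,.092,83.8)
c=cap('wrist','w4')
E
```

```text
[0.42337194 0.32756733 0.16031569] 0.005403156857220964 [ 0.45067475  0.11208442 -2.68595622]
[0.42233197 0.32918415]
row [-0.02 -0.   -0.14] [0.0012 0.0015 0.0683] dist 0.068 rows 2 q [-0.94  0.17  0.22  1.87 -0.04  1.11  0.75]
```

View pics/w4.png

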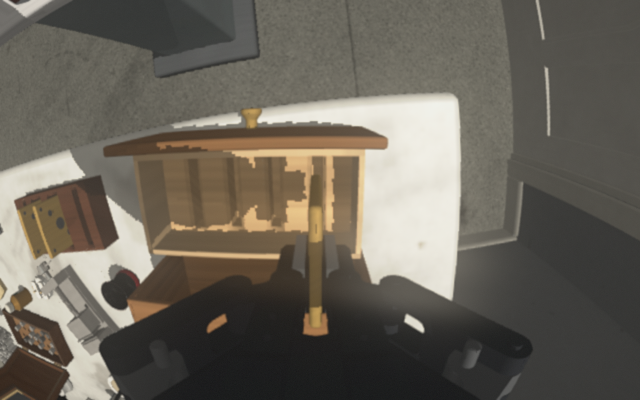

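The plate is lined up with the fourth slot (column 316). Lowering it.

Request:
servo_tool(motion="0 0 0 0.001 0.0015 0.05 0; 0 0 0 0.001 0.0015 0.068 0; 0 0 0 0.001 0.0015 0.075 0; 0 0 0 0.001 0.0015 0.083 0; 0 0 0 0.001 0.0015 0.091 0; 0 0 0 0.001 0.0015 0.098 0; 0 0 0 0.001 0.0015 0.099 0")

```text
time: 7.02
eef_pos: [0.4245, 0.3305, 0.0637]
tcp_rot: [0.055, 0.998, 0.001, 0.002]
force: [0.3, -5.9, 11.5]
width: 0.0051
grasp_force: 45.3
```

Request:
servo_tool(motion="0 0 0 0 0 0.003 0; 0 0 0 0 0 0.003 0; 0 0 0 0 0 0.003 0")

```text
time: 7.4
eef_pos: [0.4255, 0.3305, 0.0623]
tcp_rot: [0.055, 0.998, 0.001, 0.002]
force: [-1.1, -9.2, 22.2]
width: 0.0053
grasp_force: 47.2
```

Request:
servo_tool(motion="0 0 0 0 0 0 0.25; 0 0 0 0 0 0 0.25; 0 0 0 0 0 0 0.25; 0 0 0 0 0 -0.04 0.25; 0 0 0 0 0 -0.09 0.25; 0 0 0 0 0 -0.13 0.25; 0 0 0 0 0 -0.13 0.25; 0 0 0 0 0 -0.13 0.25")

```text
time: 8.4
eef_pos: [0.4217, 0.3307, 0.1876]
tcp_rot: [0.054, 0.999, -0.0, -0.0]
force: [-0.5, -0.7, -0.9]
width: 0.0214
grasp_force: 0.0
```

```bash
python3 - <<'E'
from h import *
s=bot.read_state();print(s['eef_pos'],s['width'],s['force'])
c=cap('wrist','w5');c['fish']=1
A=c['color'][120:250,250:400,::-1];cv2.imwrite('pics/w5z.png',cv2.resize(A,None,fx=4,fy=4,interpolation=cv2.INTER_CUBIC))
print([proj(c,[*slot(.054,d),z]).round(1) for d in(-.031,.031) for z in(.072,.075)])
go(.4255,.030,.16,91.5)
E
```

```text
[0.42166622 0.33072709 0.18762384] 0.021423236942039535 [-0.53405941 -0.72717622 -0.87772663]
[array([313.6, 158.5]), array([313.6, 159.2]), array([313.8, 231.2]), array([313.7, 232.6])]
row [-0.08 -0.08 -7.69] [-0.0365 -0.2983  0.0275] dist 0.302 rows 5 q [-0.95  0.14  0.22  1.83 -0.03  1.17  0.75]
```

View pics/w5z.png

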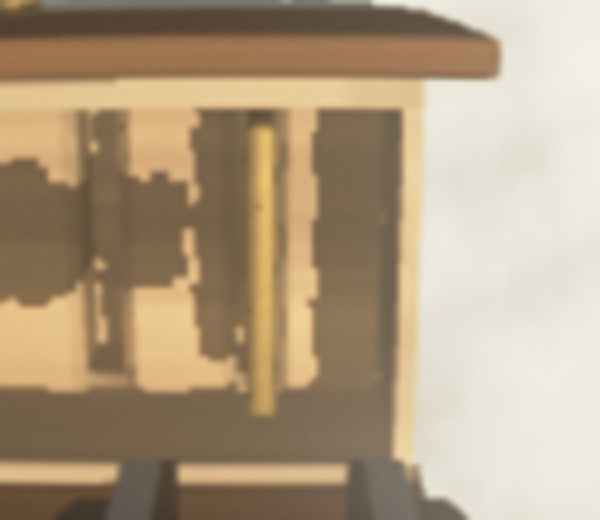

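The plate stands in the fourth slot (top edge at column 315, rows 150–223), but about 7 mm towards the robot from where I predicted. The drawer may have slid, so I'll re-measure.

```bash
python3 - <<'E'
from h import *
c=cap('wrist','w5b');c['fish']=1
f=lambda u,v,z:at(c,(250+u/4-.4,120+v/4-.4),z)[:2]
inv=lambda p:np.round(R.from_euler('z',-Y0).as_matrix()[:2,:2]@(p-DC),4)
print('plate',inv(f(262,122,.072)),inv(f(262,413,.072)))
print('mouth R front/back',inv(f(403,107,.078)),inv(f(392,460,.078)))
print('slot3',inv(f(106,112,.036)),inv(f(106,373,.036)))
print('panel top corner',inv(f(497,40,.104)),inv(f(497,75,.104)))
E
```

```text
plate [-0.0381  0.0549] [0.0229 0.0548]
mouth R front/back [-0.042   0.0819] [0.0312 0.0818]
slot3 [-0.0356  0.0195] [0.0268 0.0175]
panel top corner [-0.0571  0.0949] [-0.051   0.0951]
```

```bash
python3 - <<'E'
from h import *
c=cap('top','top1');a=cv2.imread('pics/top0.png');b=cv2.imread('pics/top1.png')
for (x0,y0,x1,y1) in((168,246,235,272),(205,250,240,272),(180,160,230,200),(300,218,364,252)):
    t=cv2.resize(a[y0:y1,x0:x1],None,fx=5,fy=5,interpolation=3);B=cv2.resize(b[y0-12:y1+12,x0-12:x1+12],None,fx=5,fy=5,interpolation=3)
    r=cv2.matchTemplate(B,t,5);_,v,_,l=cv2.minMaxLoc(r);print(round(v,3),l[0]/5-12,l[1]/5-12)
print(np.linalg.norm(at(c,(220,260),.08)-at(c,(220,261),.08)))
E
```

```text
0.539 12.0 3.0
0.794 -12.0 1.0
0.994 0.0 0.0
0.856 0.0 0.0
0.0022980952820836936
```

Request:
servo_tool(motion="0 0 -7.7 -0.036 -0.298 0.027 0.3; 0 0 -7.7 -0.036 -0.298 0.027 0.3; 0 0 -7.7 -0.036 -0.298 0.027 0.3; 0 0 -7.7 -0.036 -0.298 0.027 0.3; 0 0 -7.7 -0.036 -0.298 0.027 0.3; 0 0 -7.7 -0.036 -0.298 0.027 0.3; 0 0 -7.7 -0.036 -0.298 0.027 0.3; 0 0 -7.7 -0.036 -0.298 0.027 0.3")

```text
time: 9.55
eef_pos: [0.4256, 0.0319, 0.1611]
tcp_rot: [-0.014, 1.0, -0.0, -0.0]
force: [0.8, 0.4, 0.6]
width: 0.0255
grasp_force: 0.0
```

```bash
python3 - <<'E'
from h import *
c=cap('top','top2');a=cv2.imread('pics/top0.png');b=cv2.imread('pics/top2.png')
for (x0,y0,x1,y1) in((168,246,215,272),(205,256,240,272),(180,218,255,250)):
    t=cv2.resize(a[y0:y1,x0:x1],None,fx=5,fy=5,interpolation=3);B=cv2.resize(b[y0-12:y1+12,x0-12:x1+12],None,fx=5,fy=5,interpolation=3)
    r=cv2.matchTemplate(B,t,5);_,v,_,l=cv2.minMaxLoc(r);print(round(v,3),l[0]/5-12,l[1]/5-12)
c=cap('wrist','w6');c['fish']=1
a=cv2.cvtColor(c['color'],cv2.COLOR_RGB2HSV)
m=((a[...,0]>15)&(a[...,0]<32)&(a[...,1]>90)&(a[...,2]>130)).astype(np.uint8)
n,l,s,ce=cv2.connectedComponentsWithStats(m)
print(bot.read_state()['eef_pos'])
for i in range(1,n):
    if s[i,4]>25 and 230<ce[i][0]<400 and ce[i][1]<260: print(s[i],ce[i].round(1),at(c,(ce[i][0],s[i,1]),.068).round(4),at(c,(ce[i][0],s[i,1]+s[i,3]-1),.068).round(4))
go(.4255,.030,.055,91.5)
E
```

```text
0.914 0.0 2.0
0.904 0.0 2.0
0.912 0.0 2.0
[0.42563479 0.03172509 0.16124203]
[311 163   8   7  38] [314.4 165.7] [0.3949 0.0302 0.068 ] [0.3994 0.0303 0.068 ]
[311 206   8  35 258] [314.5 222.2] [0.4275 0.0311 0.068 ] [0.4554 0.0318 0.068 ]
[264 211   9  30 219] [267.8 224.7] [ 0.4325 -0.0041  0.068 ] [ 0.4566 -0.0048  0.068 ]
row [-0.02 -0.01  0.11] [ 0.0002 -0.0017  0.1062] dist 0.106 rows 2 q [-0.66 -0.08  0.47  2.11  0.04  1.11  1.38]
```

Request:
servo_tool(motion="0 0 0 0 -0.001 0.05 0.3; 0 0 0 0 -0.001 0.09 0.3; 0 0 0 0 -0.001 0.104 0.3; 0 0 0 0 -0.001 0.104 0.3; 0 0 0 0 -0.001 0.104 0.3; 0 0 0 0 -0.001 0.104 0; 0 0 0 0 -0.001 0.104 0; 0 0 0 0 -0.001 0.104 0; 0 0 0 0 -0.001 0.104 0")

```text
time: 10.78
eef_pos: [0.4266, 0.0301, 0.0585]
tcp_rot: [-0.013, 1.0, 0.001, 0.001]
force: [-0.8, 1.3, 7.4]
width: 0.0053
grasp_force: 40.9
```

Request:
servo_tool(motion="0 0 0 0 0 -0.04 0; 0 0 0 0 0 -0.08 0; 0 0 0 0 0 -0.105 0; 0 0 0 0 0 -0.105 0; 0 0 0 0 0 -0.105 0")

```text
time: 11.4
eef_pos: [0.4251, 0.0296, 0.1616]
tcp_rot: [-0.013, 1.0, -0.0, -0.0]
force: [-0.4, -0.3, -2.9]
width: 0.0054
grasp_force: 39.7
```

```bash
sed -i 's/^DC=.*//; s/DC=np.array(\[.4165,.2755\])/DC=np.array([.4115,.276])/' h.py; python3 - <<'E'
from h import *
s=bot.read_state();print(s['eef_pos'],s['width'],s['force'])
p=slot(.018);print(p);go(*p,.16,83.8)
E
```

```text
[0.42513402 0.02964975 0.16161194] 0.005357147372762767 [-0.44312339 -0.30858948 -2.87843734]
[0.41344399 0.29389472]
row [-0.   -0.04  7.69] [0.0048 0.2645 0.0016] dist 0.265 rows 5 q [-0.67 -0.09  0.48  2.11  0.05  1.11  1.38]
```

Request:
servo_tool(motion="0 0 7.7 0.005 0.264 0 0; 0 0 7.7 0.005 0.264 0 0; 0 0 7.7 0.005 0.264 0 0; 0 0 7.7 0.005 0.264 0 0; 0 0 7.7 0.005 0.264 0 0; 0 0 7.7 0.005 0.264 0 0; 0 0 7.7 0.005 0.264 0 0; 0 0 7.7 0.005 0.264 0 0")

```text
time: 12.4
eef_pos: [0.4142, 0.2919, 0.1623]
tcp_rot: [0.055, 0.998, -0.0, -0.0]
force: [-0.1, -0.6, -1.5]
width: 0.005
grasp_force: 39.9
```

```bash
python3 - <<'E'
from h import *
s=bot.read_state();print(s['eef_pos'],s['width'],s['force'])
p=slot(.018);print(p);go(*p,.092,83.8)
c=cap('wrist','w7');c['fish']=1
A=c['color'][130:250,130:380,::-1];cv2.imwrite('pics/w7z.png',cv2.resize(A,None,fx=3.2,fy=3.2,interpolation=cv2.INTER_CUBIC))
for y in(-.018,.018,.054): print([proj(c,[*slot(y,d),z]).round(1) for d in(-.0327,.0327) for z in(.036,)])
E
```

```text
[0.41420324 0.29189761 0.16225896] 0.004986849233198167 [-0.13891026 -0.5746504  -1.46860328]
[0.41344399 0.29389472]
row [-0.02 -0.   -0.15] [0.001  0.0019 0.0703] dist 0.07 rows 2 q [-0.91  0.11  0.22  1.93 -0.03  1.11  0.78]
[array([274. , 152.6]), array([276.9, 226.3])]
[array([317.6, 152.2]), array([317.7, 226.3])]
[array([361. , 152.3]), array([358.4, 226. ])]
```

View pics/w7z.png

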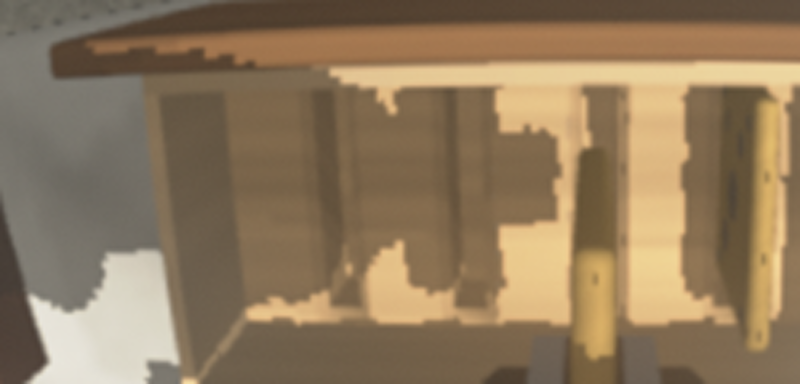

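The second plate is held over slot 3; the slot's front end is at pixel (319,158), about 1.5 mm further to +y than predicted. Lowering with a small correction.

Request:
servo_tool(motion="0 0 0 0.001 0.0025 0.05 0; 0 0 0 0.001 0.0025 0.07 0; 0 0 0 0.001 0.0025 0.078 0; 0 0 0 0.001 0.0025 0.086 0; 0 0 0 0.001 0.0025 0.094 0; 0 0 0 0.001 0.0025 0.1 0; 0 0 0 0.001 0.0025 0.101 0")

```text
time: 13.32
eef_pos: [0.4139, 0.2955, 0.0623]
tcp_rot: [0.055, 0.999, -0.0, 0.0]
force: [-3.0, -10.6, 20.3]
width: 0.005
grasp_force: 43.3
```

Request:
servo_tool(motion="0 0 0 0 -0.001 -0.001 0.25; 0 0 0 0 -0.001 -0.001 0.25; 0 0 0 0 -0.001 -0.001 0.25; 0 0 0 0 -0.001 -0.04 0.25; 0 0 0 0 -0.001 -0.09 0.25; 0 0 0 0 -0.001 -0.13 0.25; 0 0 0 0 -0.001 -0.13 0.25; 0 0 0 0 -0.001 -0.13 0.25")

```text
time: 14.32
eef_pos: [0.4126, 0.2951, 0.1907]
tcp_rot: [0.054, 0.999, -0.0, -0.0]
force: [-0.6, 0.1, -0.3]
width: 0.0213
grasp_force: 0.0
```

```bash
cat >> h.py <<'E'
def brass(c):
    a=cv2.cvtColor(c['color'],cv2.COLOR_RGB2HSV)
    m=((a[...,0]>15)&(a[...,0]<32)&(a[...,1]>110)&(a[...,2]>110)).astype(np.uint8)
    n,l,s,ce=cv2.connectedComponentsWithStats(m)
    inv=lambda p:np.round(R.from_euler('z',-Y0).as_matrix()[:2,:2]@(p[:2]-DC),4)
    for i in range(1,n):
        if s[i,4]>25 and 200<ce[i][0]<420 and ce[i][1]<260:
            ys,xs=np.where(l==i);k=ys<ys.min()+4;k2=ys>ys.max()-4
            print(s[i],inv(at(c,(xs[k].mean(),ys.min()),.072)),inv(at(c,(xs[k2].mean(),ys.max()),.072)))
E
python3 - <<'E'
from h import *
s=bot.read_state();print(s['eef_pos'],s['width'],s['force'])
c=cap('wrist','w8');c['fish']=1;brass(c)
go(.4265,-.005,.16,91.5)
E
```

```text
[0.41261106 0.29510039 0.19070211] 0.02134205454204638 [-0.61007311  0.09276431 -0.30346774]
[286 110  17  17 204] [-0.0695  0.0026] [-0.0568  0.0024]
[312 154   9  76 587] [-0.0343  0.0209] [0.0301 0.0196]
[354 157  10  72 534] [-0.032  0.055] [0.0294 0.0553]
row [-0.07 -0.07 -7.7 ] [-0.0464 -0.2965  0.0305] dist 0.302 rows 5 q [-0.92  0.08  0.22  1.89 -0.02  1.17  0.77]
```

```bash
python3 - <<'E'
import cv2
a=cv2.imread('pics/w8.png')[140:240,280:400]
cv2.imwrite('pics/w8z.png',cv2.resize(a,None,fx=5,fy=5,interpolation=cv2.INTER_CUBIC))
E
```

```text
(no output)
```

View pics/w8z.png

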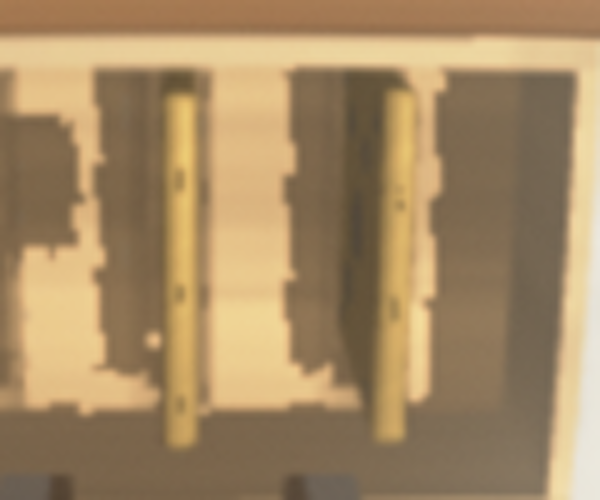

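Both plates (columns 181 and 398 in the crop, equal lengths) are seated. On to the third.

Request:
servo_tool(motion="0 0 -7.7 -0.046 -0.296 0.03 0.3; 0 0 -7.7 -0.046 -0.296 0.03 0.3; 0 0 -7.7 -0.046 -0.296 0.03 0.3; 0 0 -7.7 -0.046 -0.296 0.03 0.3; 0 0 -7.7 -0.046 -0.296 0.03 0.3; 0 0 -7.7 -0.046 -0.296 0.03 0.3; 0 0 -7.7 -0.046 -0.296 0.03 0.3; 0 0 -7.7 -0.046 -0.296 0.03 0.3")

```text
time: 15.38
eef_pos: [0.4265, -0.0029, 0.161]
tcp_rot: [-0.014, 1.0, -0.0, -0.0]
force: [-0.1, -0.3, 0.1]
width: 0.0257
grasp_force: 0.0
```

```bash
python3 - <<'E'
from h import *
s=bot.read_state();print(s['eef_pos'])
c=cap('wrist','w9');c['fish']=1
a=cv2.cvtColor(c['color'],cv2.COLOR_RGB2HSV)
m=((a[...,0]>15)&(a[...,0]<32)&(a[...,1]>90)&(a[...,2]>110)).astype(np.uint8)
n,l,s,ce=cv2.connectedComponentsWithStats(m)
for i in range(1,n):
    if s[i,4]>25 and 230<ce[i][0]<400 and ce[i][1]<260: print(s[i],ce[i].round(1),at(c,(ce[i][0],s[i,1]),.068).round(4),at(c,(ce[i][0],s[i,1]+s[i,3]-1),.068).round(4))
go(.4265,-.005,.056,91.5)
E
```

```text
[ 0.42648808 -0.00291371  0.16095878]
[309 163   8  20  97] [312.3 170.6] [ 0.3958 -0.0061  0.068 ] [ 0.4099 -0.0058  0.068 ]
[309 195   9  46 293] [312.6 220.2] [ 0.4198 -0.0053  0.068 ] [ 0.4562 -0.0044  0.068 ]
row [-0.02 -0.03  0.12] [ 1.000e-04 -2.000e-03  1.051e-01] dist 0.105 rows 2 q [-0.63 -0.09  0.51  2.11  0.05  1.11  1.46]
```

Request:
servo_tool(motion="0 0 0 0 -0.002 0.05 0.3; 0 0 0 0 -0.002 0.09 0.3; 0 0 0 0 -0.002 0.104 0.3; 0 0 0 0 -0.002 0.104 0.3; 0 0 0 0 -0.002 0.104 0.3; 0 0 0 0 -0.002 0.104 0; 0 0 0 0 -0.002 0.104 0; 0 0 0 0 -0.002 0.104 0; 0 0 0 0 -0.002 0.104 0")

```text
time: 16.55
eef_pos: [0.4277, -0.0057, 0.0585]
tcp_rot: [-0.013, 1.0, 0.001, 0.001]
force: [-0.4, 1.0, 7.4]
width: 0.0053
grasp_force: 40.9
```

Request:
servo_tool(motion="0 0 0 0 0 -0.04 0; 0 0 0 0 0 -0.08 0; 0 0 0 0 0 -0.105 0; 0 0 0 0 0 -0.105 0; 0 0 0 0 0 -0.105 0")

```text
time: 17.18
eef_pos: [0.4262, -0.0061, 0.1616]
tcp_rot: [-0.013, 1.0, 0.0, -0.0]
force: [-0.2, 0.9, -1.4]
width: 0.0051
grasp_force: 39.7
```

```bash
sed -i 's/DC=np.array(\[.4115,.276\])/DC=np.array([.4115,.277])/' h.py; python3 - <<'E'
from h import *
s=bot.read_state();print(s['eef_pos'],s['width'],s['force'])
p=slot(-.018);print(p);go(*p,.16,83.8)
E
```

```text
[ 0.42619881 -0.00614195  0.16164109] 0.005132017069568501 [-0.18725374  0.85457459 -1.37789727]
[0.40955601 0.25910528]
row [ 0.   -0.04  7.7 ] [0.0097 0.2656 0.0017] dist 0.266 rows 5 q [-0.64 -0.09  0.53  2.11  0.05  1.11  1.46]
```

Request:
servo_tool(motion="0 0 7.7 0.0097 0.267 0 0; 0 0 7.7 0.0097 0.267 0 0; 0 0 7.7 0.0097 0.267 0 0; 0 0 7.7 0.0097 0.267 0 0; 0 0 7.7 0.0097 0.267 0 0; 0 0 7.7 0.0097 0.267 0 0; 0 0 7.7 0.0097 0.267 0 0; 0 0 7.7 0.0097 0.267 0 0")

```text
time: 18.18
eef_pos: [0.4104, 0.2589, 0.1622]
tcp_rot: [0.055, 0.998, -0.0, -0.0]
force: [0.4, -0.8, -0.8]
width: 0.0049
grasp_force: 39.8
```

```bash
python3 - <<'E'
from h import *
s=bot.read_state();print(s['eef_pos'],s['width'],s['force'])
p=slot(-.018);print(p);go(*p,.062,83.8)
E
```

```text
[0.41040834 0.25889866 0.16215903] 0.004921467546629239 [ 0.40919607 -0.78224777 -0.81884252]
[0.40955601 0.25910528]
row [-0.02 -0.01 -0.14] [0.0008 0.0002 0.1002] dist 0.1 rows 2 q [-0.89  0.06  0.24  1.98 -0.02  1.11  0.82]
```

Request:
servo_tool(motion="0 0 0 0.001 0 0.05 0; 0 0 0 0.001 0 0.07 0; 0 0 0 0.001 0 0.078 0; 0 0 0 0.001 0 0.086 0; 0 0 0 0.001 0 0.094 0; 0 0 0 0.001 0 0.1 0; 0 0 0 0.001 0 0.101 0")

```text
time: 19.05
eef_pos: [0.4102, 0.2598, 0.0624]
tcp_rot: [0.055, 0.999, -0.0, 0.001]
force: [-2.7, -10.6, 20.0]
width: 0.0051
grasp_force: 43.2
```

Request:
servo_tool(motion="0 0 0 0 -0.001 -0.001 0.25; 0 0 0 0 -0.001 -0.001 0.25; 0 0 0 0 -0.001 -0.001 0.25; 0 0 0 -0.02 -0.001 -0.04 0.25; 0 0 0 -0.03 0.01 -0.09 0.25; 0 0 0 -0.04 0.015 -0.15 0.25; 0 0 0 -0.04 0.015 -0.185 0.25; 0 0 0 -0.04 0.015 -0.185 0.25; 0 0 0 -0.04 0.015 -0.185 0.6; 0 0 0 -0.04 0.015 -0.185 0.6")

```text
time: 20.3
eef_pos: [0.4498, 0.2709, 0.245]
tcp_rot: [0.054, 0.999, -0.001, -0.001]
force: [0.4, -1.1, -0.4]
width: 0.0511
grasp_force: 0.0
```

```bash
python3 - <<'E'
from h import *
s=bot.read_state();print(s['eef_pos'],s['width'],s['force'],s['time'])
c=cap('wrist','w10');c['fish']=1;brass(c);np.save('w10.npy',{k:c[k] for k in c if k!='color'},allow_pickle=True)
cv2.imwrite('pics/w10z.png',cv2.resize(c['color'][80:200,200:400,::-1],None,fx=4,fy=4,interpolation=cv2.INTER_CUBIC))
t=cap('top','top3')
for q,z in(('cover_knob',.017),('oil_bottle_c',.027)):
  for d in bot.search_frame(t,q)[:4]: print(q,round(d['p'],2),np.round(d['uv'],1),np.round(at(t,d['uv'],z),3))
a=cv2.imread('pics/top0.png');b=cv2.imread('pics/top3.png')
for (x0,y0,x1,y1) in((404,212,484,262),(395,172,418,192)):
    T=cv2.resize(a[y0:y1,x0:x1],None,fx=4,fy=4,interpolation=3);B=cv2.resize(b[y0-30:y1+30,x0-30:x1+30],None,fx=4,fy=4,interpolation=3)
    r=cv2.matchTemplate(B,T,5);_,v,_,l=cv2.minMaxLoc(r);print(round(v,3),l[0]/4-30,l[1]/4-30)
E
```

```text
[0.44982065 0.27094029 0.24495857] 0.051091924122151786 [ 0.39667389 -1.14776037 -0.37508204] 20.3
[309  74  15  12 126] [-0.0643 -0.0012] [-0.0535 -0.0014]
[296 108   9  64 501] [-0.0313 -0.0171] [ 0.0305 -0.0176]
[333 109   8  64 467] [-0.0304  0.0182] [0.0315 0.0184]
[369 109   8  63 392] [-0.0312  0.0541] [0.0303 0.054 ]
cover_knob 0.83 [440.  236.7] [ 0.415 -0.261  0.017]
oil_bottle_c 0.65 [246.4 238.9] [0.415 0.219 0.027]
0.999 0.0 0.0
0.998 0.0 0.0
```

View pics/w10z.png

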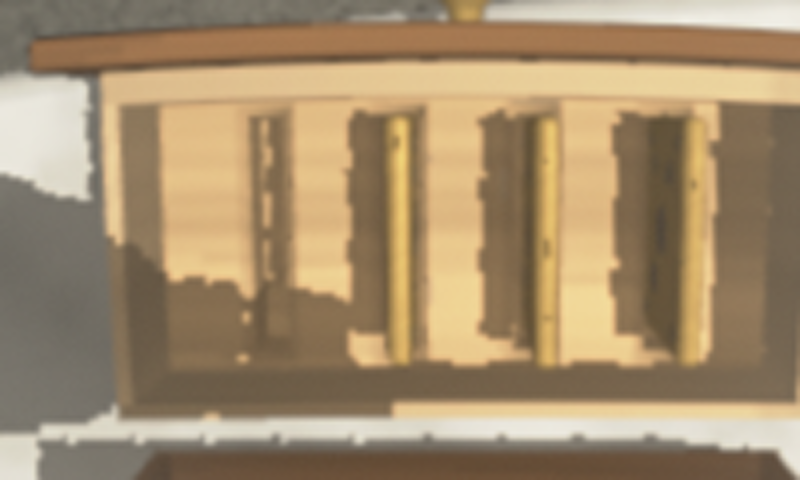

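All three plates are down in their slots (x≈0, y≈-17, +18, +54 mm). The cover hasn't moved. Next I'll refine the rim measurement and go to the cover.

```bash
python3 - <<'E'
from h import *
c=np.load('w10.npy',allow_pickle=True).item();c['fish']=1
f=lambda u,v,z:at(c,(200+u/4-.4,80+v/4-.4),z)[:2]
inv=lambda p:np.round(R.from_euler('z',-Y0).as_matrix()[:2,:2]@(p-DC),4)
for u,v in((118,103),(133,403),(102,72),(120,417),(790,100),(795,403)): print(u,v,inv(f(u,v,.078)))
go(.44,-.268,.2,99.7)
E
```

```text
118 103 [-0.0361 -0.0847]
133 403 [ 0.0382 -0.0844]
102 72 [-0.0439 -0.0885]
120 417 [ 0.0417 -0.0881]
790 100 [-0.0364  0.0761]
795 403 [0.0383 0.0807]
row [ -0.04  -0.05 -15.9 ] [-0.0481 -0.537   0.0461] dist 0.541 rows 9 q [-0.87  0.08  0.26  1.78 -0.02  1.29  0.86]
```

Request:
servo_tool(motion="0 0 -15.9 -0.048 -0.537 0.045 0.6; 0 0 -15.9 -0.048 -0.537 0.045 0.6; 0 0 -15.9 -0.048 -0.537 0.045 0.6; 0 0 -15.9 -0.048 -0.537 0.045 0.6; 0 0 -15.9 -0.048 -0.537 0.045 0.6; 0 0 -15.9 -0.048 -0.537 0.045 0.6; 0 0 -15.9 -0.048 -0.537 0.045 0.6; 0 0 -15.9 -0.048 -0.537 0.045 0.6; 0 0 -15.9 -0.048 -0.537 0.045 0.6; 0 0 -15.9 -0.048 -0.537 0.045 0.6; 0 0 -15.9 -0.048 -0.537 0.045 0.6")

```text
time: 21.88
eef_pos: [0.4401, -0.2673, 0.201]
tcp_rot: [-0.085, 0.996, 0.0, -0.0]
force: [0.6, 0.2, -0.6]
width: 0.0516
grasp_force: 0.0
```

```bash
python3 - <<'E'
from h import *
s=bot.read_state();print(s['eef_pos'],s['width'],s['force'],s['time'],np.round(s['q'],2))
c=cap('wrist','w11');c['fish']=1
g=cv2.cvtColor(c['color'],cv2.COLOR_RGB2GRAY)
for d in bot.search_frame(c,'cover_knob')[:3]: print(d['p'],d['uv'],at(c,d['uv'],.017))
for z in(.026,.008):print('expected',proj(c,[.4165,-.268,z]),[proj(c,[.417+.041*a,-.27+.087*b,.008]).round() for a in(-1,1) for b in(-1,1)])
cv2.imwrite('pics/w11z.png',cv2.resize(c['color'][70:270,190:430,::-1],None,fx=3,fy=3,interpolation=cv2.INTER_CUBIC))
np.save('w11.npy',{k:c[k] for k in c if k!='color'},allow_pickle=True)
E
```

```text
[ 0.44009242 -0.26729834  0.20104328] 0.05164825642999214 [ 0.60363019  0.18240334 -0.62586375] 21.875 [-0.34  0.1   0.86  1.89 -0.08  1.19  2.29]
0.57 [313.6, 153.3] [ 0.41661933 -0.2730853   0.017     ]
expected [318.68953739 155.3973797 ] [array([240., 102.]), array([404., 130.]), array([231., 178.]), array([388., 203.])]
expected [318.47319498 152.70789695] [array([240., 102.]), array([404., 130.]), array([231., 178.]), array([388., 203.])]
```

View pics/w11z.png

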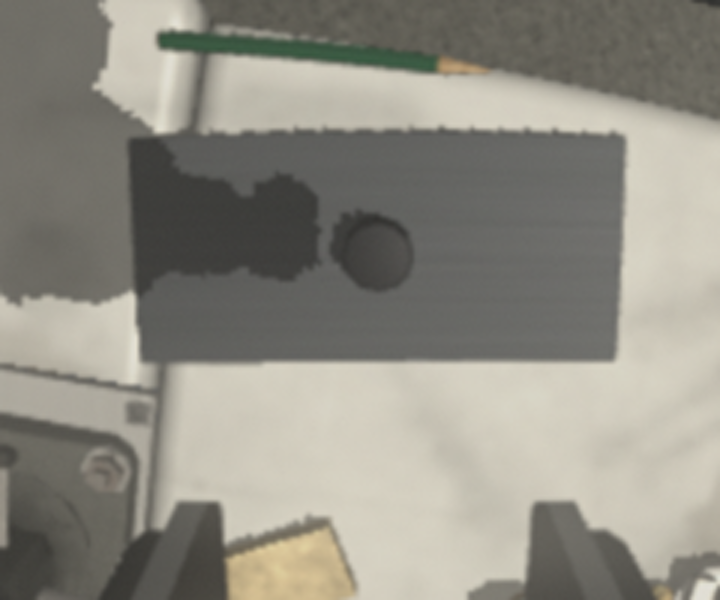

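The cover's corners are at crop (128,138), (625,135), (615,360) and (141,360); the knob's top is at (380,252).

```bash
python3 - <<'E'
from h import *
c=np.load('w11.npy',allow_pickle=True).item();c['fish']=1
f=lambda u,v,z:at(c,(190+u/3-.4,70+v/3-.4),z)[:2]
p=np.array([f(128,138,.008),f(625,135,.008),f(615,360,.008),f(141,360,.008)])
ce=p.mean(0);l=(p[1]+p[2]-p[0]-p[3])/2;w=(p[3]+p[2]-p[1]-p[0])/2
print(ce,np.linalg.norm(l),np.linalg.norm(w),np.degrees(np.arctan2(-l[0],l[1])),np.degrees(np.arctan2(w[1],w[0])))
print('knob',f(380,252,.026))
go(.4165,-.269,.07,100);go(.4165,-.269,.0275,100)
E
```

```text
[ 0.41630371 -0.27128179] 0.17286746205458975 0.08079967535740357 9.788095110287642 10.03819689829133
knob [ 0.41513299 -0.27064842]
row [ 0.04  0.   -0.2 ] [0.024  0.0016 0.1312] dist 0.133 rows 3 q [-0.34  0.1   0.86  1.89 -0.08  1.19  2.29]
row [ 0.04  0.   -0.2 ] [0.024  0.0016 0.1737] dist 0.175 rows 3 q [-0.34  0.1   0.86  1.89 -0.08  1.19  2.29]
```

Request:
servo_tool(motion="0 0 0 0.0245 0 0.05 0.6; 0 0 0 0.0245 0 0.1 0.6; 0 0 0 0.0245 0 0.14 0.6; 0 0 0 0.0245 0 0.165 0.6; 0 0 0 0.0245 0 0.172 0.6; 0 0 0 0.0245 0 0.172 0.6; 0 0 0 0.0245 0 0.172 0; 0 0 0 0.0245 0 0.172 0; 0 0 0 0.0245 0 0.172 0; 0 0 0 0.0245 0 0.172 0; 0 0 0 0.0245 0 0.172 0", force=80)

```text
time: 23.35
eef_pos: [0.4168, -0.272, 0.0307]
tcp_rot: [-0.085, 0.996, 0.0, 0.001]
force: [-3.0, 2.6, 11.2]
width: 0.0204
grasp_force: 78.0
```

Request:
servo_tool(motion="0 0 0 0 0 -0.02 0; 0 0 0 0 0 -0.04 0; 0 0 0 0 0 -0.06 0; 0 0 0 0 0 -0.06 0; 0 0 0 0 0 -0.06 0")

```text
time: 23.98
eef_pos: [0.4158, -0.2715, 0.0889]
tcp_rot: [-0.085, 0.996, 0.0, -0.0]
force: [0.2, 0.3, -2.6]
width: 0.0201
grasp_force: 79.4
```

```bash
cat > cov.py <<'E'
from h import *
c=cap('wrist','w12');c['fish']=1
hs=cv2.cvtColor(c['color'],cv2.COLOR_RGB2HSV)
m=((hs[...,1]<45)&(hs[...,2]<115)&(hs[...,2]>35)).astype(np.uint8);m[:70]=0;m[300:]=0;m[:,:150]=0;m[:,470:]=0
s=bot.read_state();print(s['eef_pos'],s['width'],s['force'],s['grasp_force'])
cv2.imwrite('pics/w12m.png',m*255)
k=cv2.morphologyEx(m,cv2.MORPH_OPEN,np.ones((9,9)));n,l,st,ce=cv2.connectedComponentsWithStats(k)
for i in range(1,n):
    if st[i,4]>1500: print(st[i],ce[i].round())
# row/col profile
for col in (200,230,260,290,340,370,400,430): 
    r=np.where(m[:,col])[0];print(col,r.min() if len(r) else None,r.max() if len(r) else None,len(r))
E
python3 cov.py
```

```text
[ 0.41555671 -0.27155528  0.08864631] 0.02016354088192639 [ 0.47163674  0.36585772 -2.34561748] 79.37799466308206
[  153   168   301   132 31649] [286. 239.]
200 170 299 130
230 70 299 162
260 70 299 158
290 70 299 158
340 72 299 161
370 72 299 135
400 91 299 79
430 70 299 56
```

```bash
python3 - <<'E'
from h import *
go(.43,-.271,.2,99.8);go(.4119,.276,.2,83.8)
E
```

```text
row [ 0.04 -0.04 -0.1 ] [-0.0142 -0.0018 -0.1114] dist 0.112 rows 2 q [-0.28  0.23  0.86  2.05 -0.21  0.96  2.43]
row [ 0.03 -0.05 15.9 ] [-0.0886  0.5404 -0.1111] dist 0.559 rows 9 q [-0.28  0.23  0.86  2.05 -0.21  0.96  2.43]
```

Request:
servo_tool(motion="0 0 0 -0.014 0 -0.05 0; 0 0 0 -0.02 0.02 -0.1 0; 0 0 0 -0.03 0.06 -0.111 0; 0 0 2 -0.045 0.11 -0.111 0; 0 0 4 -0.06 0.16 -0.111 0; 0 0 6 -0.072 0.21 -0.111 0; 0 0 8 -0.079 0.26 -0.111 0; 0 0 10 -0.085 0.31 -0.111 0; 0 0 11.5 -0.088 0.36 -0.111 0; 0 0 13 -0.089 0.41 -0.111 0; 0 0 14.5 -0.089 0.46 -0.111 0; 0 0 15.9 -0.089 0.5 -0.111 0")

```text
time: 25.52
eef_pos: [0.4184, 0.2377, 0.1992]
tcp_rot: [0.054, 0.999, -0.0, -0.001]
force: [0.3, -0.6, -2.2]
width: 0.0203
grasp_force: 79.5
```

```bash
python3 - <<'E'
from h import *
s=bot.read_state();print(s['eef_pos'],s['width'],s['force'])
go(.4119,.276,.15,83.8)
E
```

```text
[0.41841975 0.23769242 0.1991611 ] 0.020300591834565167 [ 0.34153732 -0.57843935 -2.22697158]
row [-0.06 -0.09  0.01] [0.0105 0.0374 0.0491] dist 0.063 rows 2 q [-0.92  0.02  0.32  1.94 -0.01  1.19  0.86]
```

Request:
servo_tool(motion="0 0 0 0.005 0.03 0 0; 0 0 0 0.0105 0.0374 0.02 0; 0 0 0 0.0105 0.0374 0.049 0; 0 0 0 0.0105 0.0374 0.049 0; 0 0 0 0.0105 0.0374 0.049 0; 0 0 0 0.0105 0.0374 0.049 0")

```text
time: 26.28
eef_pos: [0.4137, 0.2745, 0.1524]
tcp_rot: [0.054, 0.999, 0.001, 0.001]
force: [-0.0, -0.7, -2.1]
width: 0.0205
grasp_force: 79.5
```

```bash
python3 - <<'E'
from h import *
s=bot.read_state();print(s['eef_pos'],s['width'],s['force'])
go(.4119,.276,.1047,83.8)
c=cap('wrist','w13');c['fish']=1
cv2.imwrite('pics/w13.png',c['color'][:,:,::-1])
np.save('w13.npy',{k:c[k] for k in c if k!='color'},allow_pickle=True)
E
```

```text
[0.4137131  0.27448303 0.15237232] 0.020483782164578204 [-0.01391058 -0.72467224 -2.11621253]
row [ 0.07  0.06 -0.03] [0.002  0.0013 0.0477] dist 0.048 rows 1 q [-0.95  0.09  0.29  1.97 -0.03  1.09  0.82]
```

View pics/w13.png

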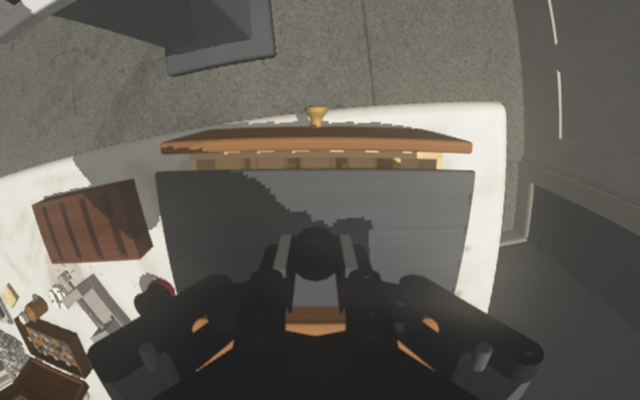

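The cover is held level over the drawer. Its front edge runs along row 171 from column 157 to 474, parallel to the front panel (columns 162–472, pull at 317).

```bash
python3 - <<'E'
from h import *
c=np.load('w13.npy',allow_pickle=True).item();c['fish']=1
inv=lambda p:np.round(R.from_euler('z',-Y0).as_matrix()[:2,:2]@(p[:2]-DC),4)
print('TCP',inv(np.array([.4137,.2745])))
for u,v,z in((157,171,.1297),(474,171,.1297),(162,152,.104),(472,152,.104),(162,146,.104),(472,146,.104),(317,105,.03)):print(u,v,inv(at(c,(u,v),z)))
E
```

```text
TCP [ 0.0025 -0.0022]
157 171 [-0.0384 -0.0874]
474 171 [-0.0381  0.0832]
162 152 [-0.0451 -0.0969]
472 152 [-0.0449  0.0951]
162 146 [-0.0489 -0.0965]
472 146 [-0.0486  0.0947]
317 105 [-0.0697 -0.0007]
```

Request:
servo_tool(motion="0 0 0 0.001 0.0007 0.005 0; 0 0 0 0.002 0.0013 0.015 0; 0 0 0 0.002 0.0013 0.03 0; 0 0 0 0.002 0.0013 0.034 0; 0 0 0 0.002 0.0013 0.034 0")

```text
time: 26.95
eef_pos: [0.4111, 0.2755, 0.1167]
tcp_rot: [0.054, 0.999, -0.0, -0.0]
force: [-0.2, -0.1, -2.5]
width: 0.0203
grasp_force: 79.5
```

```bash
python3 - <<'E'
from h import *
s=bot.read_state();print(s['eef_pos'],s['width'],s['force'])
inv=lambda p:np.round(R.from_euler('z',-Y0).as_matrix()[:2,:2]@(p[:2]-DC),4)
print(inv(s['eef_pos']));go(.4119,.276,.1047,83.8)
E
```

```text
[0.41105493 0.27547997 0.11673817] 0.02034345035499245 [-0.22189608 -0.09023287 -2.48960615]
[-0.0003 -0.0016]
row [-0.06 -0.04 -0.01] [-0.0008  0.0006  0.012 ] dist 0.012 rows 1 q [-0.95  0.13  0.29  2.   -0.04  1.01  0.82]
```

Request:
servo_tool(motion="0 0 0 -0.0006 0.0006 0.004 0; 0 0 0 -0.0006 0.0006 0.007 0; 0 0 0 -0.0006 0.0006 0.009 0; 0 0 0 -0.0006 0.0006 0.0105 0; 0 0 0 -0.0006 0.0006 0.012 0; 0 0 0 -0.0006 0.0006 0.012 0")

```text
time: 27.7
eef_pos: [0.4119, 0.2762, 0.1052]
tcp_rot: [0.054, 0.999, -0.0, -0.0]
force: [-0.5, 0.1, -3.3]
width: 0.0201
grasp_force: 79.5
```

Request:
servo_tool(motion="0 0 0 0 0 0.001 0; 0 0 0 0 0 0.002 0; 0 0 0 0 0 0.002 0")

```text
time: 28.08
eef_pos: [0.413, 0.2762, 0.1047]
tcp_rot: [0.054, 0.999, 0.0, 0.001]
force: [-1.7, -4.5, 10.9]
width: 0.0204
grasp_force: 81.0
```

Request:
servo_tool(motion="0 0 0 0 0 -0.001 0.3; 0 0 0 0 0 -0.001 0.45; 0 0 0 0 0 -0.001 0.6; 0 0 0 0 0 -0.001 0.6; 0 0 0 0 0 -0.001 0.6; 0 0 0 0 0 -0.02 0.6; 0 0 0 0 0 -0.06 0.6; 0 0 0 0 0 -0.1 0.6; 0 0 0 0 0 -0.12 0.6; 0 0 0 0 0 -0.12 0.6")

```text
time: 29.32
eef_pos: [0.4126, 0.2768, 0.2247]
tcp_rot: [0.054, 0.999, 0.001, 0.001]
force: [1.2, 0.3, -0.5]
width: 0.0513
grasp_force: 0.0
```

```bash
python3 - <<'E'
from h import *
s=bot.read_state();print(s['eef_pos'],s['width'],s['force'])
c=cap('wrist','w14');c['fish']=1
inv=lambda p:np.round(R.from_euler('z',-Y0).as_matrix()[:2,:2]@(p[:2]-DC),4)
g=cv2.cvtColor(c['color'],cv2.COLOR_RGB2GRAY).astype(int);sat=cv2.cvtColor(c['color'],cv2.COLOR_RGB2HSV)[...,1].astype(int)
w=lambda a,b,z:proj(c,[*slot(b,a),z])
# scan along drawer axes: steel (low sat) -> wood (high sat) boundaries
for name,pts in (('left',[(x,-1,None) for x in(-.03,0,.03)]),('right',[(x,1,None) for x in(-.03,0,.03)])):
    for x,sg,_ in pts:
        v=[(y,sat[tuple(np.round(w(x,sg*y,.082)).astype(int)[::-1])]) for y in np.arange(.076,.1,.001)]
        print(name,x,[q[1] for q in v])
for y in(-.07,-.03,.03,.07):
    for sg in(-1,1):
        print('x',sg,y,[sat[tuple(np.round(w(sg*a,y,.082)).astype(int)[::-1])] for a in np.arange(.034,.054,.001)])
for d in bot.search_frame(c,'cover_knob')[:2]: print(d['p'],d['uv'],inv(at(c,d['uv'],.091)))
go(.30,.29,.26,83.8)
E
```

```text
[0.41259752 0.27679861 0.22468141] 0.05134214173699448 [ 1.15465836  0.28861525 -0.48000766]
left -0.03 [np.int64(12), np.int64(12), np.int64(12), np.int64(16), np.int64(12), np.int64(12), np.int64(16), np.int64(16), np.int64(16), np.int64(16), np.int64(16), np.int64(17), np.int64(21), np.int64(25), np.int64(26), np.int64(26), np.int64(27), np.int64(26), np.int64(26), np.int64(26), np.int64(28), np.int64(28), np.int64(26), np.int64(26), np.int64(26)]
left 0 [np.int64(18), np.int64(14), np.int64(15), np.int64(15), np.int64(18), np.int64(14), np.int64(18), np.int64(14), np.int64(14), np.int64(17), np.int64(17), np.int64(24), np.int64(25), np.int64(27), np.int64(27), np.int64(25), np.int64(27), np.int64(25), np.int64(27), np.int64(25), np.int64(27), np.int64(25), np.int64(27), np.int64(25), np.int64(25)]
left 0.03 [np.int64(14), np.int64(14), np.int64(14), np.int64(14), np.int64(14), np.int64(14), np.int64(16), np.int64(14), np.int64(14), np.int64(15), np.int64(17), np.int64(23), np.int64(26), np.int64(27), np.int64(24), np.int64(23), np.int64(23), np.int64(24), np.int64(24), np.int64(2
[... 2977 characters left out ...]
p.int64(12), np.int64(10), np.int64(12), np.int64(26), np.int64(64), np.int64(95), np.int64(112), np.int64(116), np.int64(116), np.int64(117), np.int64(116), np.int64(117), np.int64(114), np.int64(100), np.int64(77), np.int64(76), np.int64(76), np.int64(77)]
x 1 0.07 [np.int64(13), np.int64(13), np.int64(13), np.int64(13), np.int64(13), np.int64(15), np.int64(15), np.int64(23), np.int64(50), np.int64(74), np.int64(79), np.int64(76), np.int64(77), np.int64(77), np.int64(73), np.int64(73), np.int64(71), np.int64(76), np.int64(74), np.int64(73)]
0.67 [316.4, 182.2] [-0.005   0.0012]
row [-0.03 -0.03 -0.  ] [ 0.1125  0.0018 -0.0374] dist 0.119 rows 2 q [-0.96  0.03  0.29  1.88 -0.01  1.24  0.79]
```

The cover is located: its edges are symmetric about the rim to within about 1 mm, and it made contact at the expected height. Now for the push, with the fingers shut in front of the panel.

```bash
python3 - <<'E'
from h import *
p=slot(0,-.08);print(p);go(*p,.2,83.8);go(*p,.09,83.8)
E
```

```text
[0.33196792 0.28563995]
row [-0.03 -0.03 -0.  ] [0.0802 0.0009 0.0226] dist 0.083 rows 2 q [-0.96  0.03  0.29  1.88 -0.01  1.24  0.79]
row [-0.03 -0.03 -0.  ] [0.0802 0.001  0.1326] dist 0.155 rows 3 q [-0.96  0.03  0.29  1.88 -0.01  1.24  0.79]
```

Request:
servo_tool(motion="0 0 0 0.04 0 0 0; 0 0 0 0.08 0 0.01 0; 0 0 0 0.08 0 0.02 0; 0 0 0 0.08 0 0.02 0; 0 0 0 0.08 0 0.02 0")

```text
time: 30.05
eef_pos: [0.3331, 0.2846, 0.2031]
tcp_rot: [0.055, 0.999, -0.0, -0.0]
force: [-0.3, -0.1, -0.1]
width: 0.0001
grasp_force: 0.0
```

```bash
python3 - <<'E'
from h import *
s=bot.read_state();print(s['eef_pos'],s['width'],np.round(s['q'],2))
p=slot(0,-.08);go(*p,.09,83.8)
E
```

```text
[0.33314041 0.28461537 0.20314653] 9.594129956395799e-05 [-1.03 -0.08  0.21  2.02  0.02  1.2   0.64]
row [-0.03 -0.01 -0.08] [0.0013 0.001  0.1131] dist 0.113 rows 2 q [-1.03 -0.08  0.21  2.02  0.02  1.2   0.64]
```

Request:
servo_tool(motion="0 0 0 0.003 0.001 0.05 0; 0 0 0 0.003 0.001 0.09 0; 0 0 0 0.003 0.001 0.112 0; 0 0 0 0.003 0.001 0.112 0; 0 0 0 0.003 0.001 0.112 0")

```text
time: 30.68
eef_pos: [0.3304, 0.2866, 0.0923]
tcp_rot: [0.054, 0.999, 0.0, 0.0]
force: [-0.4, 0.5, 0.8]
width: 0.0005
grasp_force: 0.0
```

Request:
servo_tool(motion="0 0 0 -0.008 0 0 0; 0 0 0 -0.014 0 0 0; 0 0 0 -0.02 0 0 0; 0 0 0 -0.026 0 0 0; 0 0 0 -0.034 0 0 0; 0 0 0 -0.042 0 0 0; 0 0 0 -0.05 0 0 0; 0 0 0 -0.058 0 0 0; 0 0 0 -0.066 0 0 0; 0 0 0 -0.074 0 0 0; 0 0 0 -0.082 0 0 0; 0 0 0 -0.09 0 0 0")

```text
time: 32.17
eef_pos: [0.4195, 0.2764, 0.0913]
tcp_rot: [0.054, 0.999, -0.0, -0.0]
force: [-1.6, 1.4, 1.0]
width: -0.0
grasp_force: 0.9
```

```bash
python3 - <<'E'
from h import *
s=bot.read_state();print(s['eef_pos'],s['force'])
c=cap('wrist','w15');c['fish']=1
DC2=DC
hs=cv2.cvtColor(c['color'],cv2.COLOR_RGB2HSV)
for d in bot.search_frame(c,'cover_knob')[:2]: print(d['p'],d['uv'],at(c,d['uv'],.091))
E
```

```text
[0.41947344 0.2764339  0.09125539] [-1.63707834  1.3884095   0.99798006]
```

Request:
servo_tool(motion="0 0 0 -0.008 0 0 0; 0 0 0 -0.016 0 0 0; 0 0 0 -0.022 0 0 0; 0 0 0 -0.027 0 0 0; 0 0 0 -0.031 0 0 0; 0 0 0 -0.034 0 0 0; 0 0 0 -0.037 0 0 0; 0 0 0 -0.04 0 0 0; 0 0 0 -0.04 0 0 0")

```text
time: 33.4
eef_pos: [0.4592, 0.2724, 0.0916]
tcp_rot: [0.054, 0.999, 0.0, 0.0]
force: [-0.3, -0.1, 0.3]
width: 0.0001
grasp_force: 0.0
```

Request:
servo_tool(motion="0 0 0 -0.003 0 0 0; 0 0 0 -0.006 0 0 0; 0 0 0 -0.006 0 0 0")

```text
time: 33.78
eef_pos: [0.4631, 0.2721, 0.0914]
tcp_rot: [0.054, 0.999, -0.0, -0.002]
force: [-12.4, 0.4, 8.7]
width: 0.0002
grasp_force: 5.9
```

Request:
servo_tool(motion="0 0 0 -0.003 0 0 0; 0 0 0 -0.003 0 0 0")

```text
time: 34.02
eef_pos: [0.4631, 0.2721, 0.0912]
tcp_rot: [0.053, 0.999, -0.001, -0.004]
force: [-26.2, -1.9, 19.6]
width: -0.0002
grasp_force: 12.5
```

Request:
servo_tool(motion="0 0 0 0.02 0 0 0; 0 0 0 0.04 0 -0.03 0; 0 0 0 0.06 0 -0.08 0; 0 0 0 0.06 0 -0.13 0; 0 0 0 0.06 -0.06 -0.15 0; 0 0 0 0.06 -0.12 -0.15 0; 0 0 0 0.05 -0.18 -0.15 0; 0 0 0 0.03 -0.24 -0.15 0; 0 0 0 0.03 -0.24 -0.15 0")

```text
time: 35.15
eef_pos: [0.4127, 0.0315, 0.2418]
tcp_rot: [0.058, 0.998, 0.001, 0.001]
force: [0.2, 1.2, -0.1]
width: -0.0
grasp_force: 0.0
```

```bash
python3 - <<'E'
from h import *
s=bot.read_state();print(s['eef_pos'],s['force'],s['time'])
c=cap('top','top4');cv2.imwrite('pics/z4.png',cv2.resize(c['color'][140:275,140:260,::-1],None,fx=4,fy=4,interpolation=cv2.INTER_CUBIC))
for n,dr in(('home',None),):
    print([proj(c,[.4115+.994*t+0,.277-.108*t,.08]).round(1) for t in(-.053,.06,.065,.07)])
E
```

```text
[0.41273576 0.03154268 0.24175719] [ 0.19881283  1.18666304 -0.11663331] 35.15
[array([214.2, 261.1]), array([221. , 213.1]), array([221.3, 211.1]), array([221.6, 209. ])]
```

View pics/z4.png

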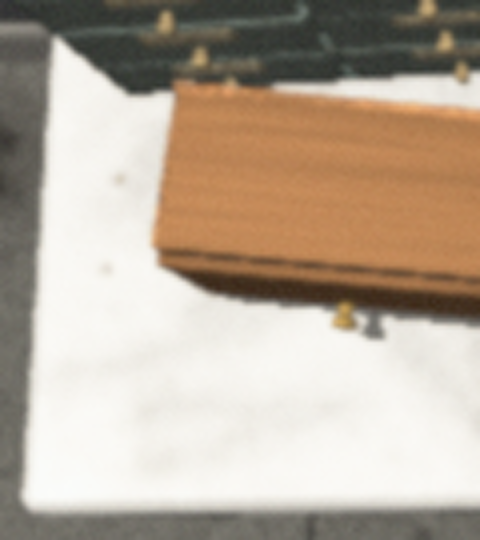

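The drawer is shut flush against the carcase: it met a hard stop and stayed put under 26 N. The arm is clear, so I'm handing in.

```bash
python3 -c "
from rig import bot
print(bot.close_job())"
```

```text
the job is handed in; nothing more can be done
None
```

Job handed in, verdict not reported: three plates were present and stand in their own drawer slots, the cover sits on the rim, the drawer is pushed home to its stop, the arm is clear, and nothing was moved near the bottle.

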